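# Cull the snapped marble blank and hold the cam clamp at full lift

### The job

Three marble blanks lie in the cam-clamp jig and one has snapped short: take that one out and put it in the plywood scrap crate, leaving the two sound blanks in the jig. Then swing the red-handled cam lever to its highest lift, where the lever lies straight over the yellow mark and the jaw presses both sound blanks against the fence, and hold it there: the lever springs back if released, so finish while still holding it. Leave the tape roll, chisel and mallet alone.

Things in the scene. Friction and masses are not known exactly. Their poses are not given: they have to be found in the camera images.
- jig: Fixed clamping jig on the bench: dark steel base plate 230 (x) x 250 (y) x 12 mm thick, origin at the centre of its underside. Along its -x edge stands a fence 25 mm high above the plate, its inner face at x = -100 mm. The blanks lie in a row along y on the plate, about 85 mm apart, long side along x, between fence and jaw. Its yaw differs by up to 0.25 rad. A yellow stripe and tab on its +y side at x = 37 mm (out to y = 176 mm) mark the lever's position of highest lift.
- jaw: Blue clamp jaw, a bar 225 mm long across the jig, with three black rubber spring pads (62 mm wide, top 42 mm above the bench), one per blank's place; pad faces 29 mm on the -x side of this origin. The cam moves it 15 mm towards the jig's -x at highest lift: it slides the 60 mm blanks to the fence and presses each with about 6 N, but misses the snapped one.
- cam (a joint): Angle of the cam lever, rad, counter-clockwise seen from above. 0: at rest on its stop, the lever pointing 0.171 rad to the left of the jig's +x axis; 1.40: highest lift, the lever pointing along the jig's +y over the yellow mark; beyond that the lift falls again, end stop at 2.0. A spring returns it to 0 whenever it is let go (torque about 0.13 N m at 0, 0.45 N m at 1.40: about 4 N at the handle).
- cam_pivot (a point): On the vertical axis of the cam lever, at jig x = 37 mm, y = 0, 81 mm above the bench (about the level of the lever arm's top, which is 82 mm).
- handle_grip (a point): Point to grip on the lever's upright red handle: a round vertical pin of 22 mm diameter, 110 mm from the pivot axis, that stands on the lever arm and ends 136 mm above the bench; this point is on its axis 110 mm above the bench, 26 mm below its top and 28 mm above the lever arm. The handle is a sleeve that turns freely about its own axis. The lever arm is a flat bar 18 mm wide.
- handle: The same red handle; origin on its axis at its lower end, 80 mm above the bench.
- snapped_center (a point): The snapped marble blank, white stone, 30 mm wide (y) and 50 mm tall like the others but broken ragged at its far (+x) end: its clean part is 36 mm long and the stub at most 44 mm, where sound ones are 60 mm. Point: centre of the clean part, half-way up (25 mm above its underside, 37 mm above the bench while in the jig). Its x axis is its long side; grip across its 30 mm width. About 0.16 kg. It may be in any of the three places.
- sound_a_center (a point): A sound marble blank, a full block 60 (x) x 30 (y) x 50 (z) mm, 0.24 kg; point at its centre.
- sound_b_center (a point): The other sound marble blank, the same 60 x 30 x 50 mm block; point at its centre.
- snapped: The snapped blank as a body; origin on its underside, 12 mm towards +x from the point above.
- sound_a: First sound blank as a body, origin at the centre of its underside.
- sound_b: Second sound blank as a body, origin at the centre of its underside.
- scrap: Open plywood scrap crate, fixed, 200 (x) x 180 (y) x 60 mm high outside, walls and floor 8 mm; origin at the centre of its underside.
- tape: Bystander: roll of paper tape lying flat, 96 mm across, 35 mm high; origin at the centre of its underside.
- chisel: Bystander: steel stone chisel lying on the bench, 180 mm long, 16 mm thick; origin under its middle.
- mallet: Bystander: short iron mason's mallet lying on the bench, head 60 mm across with the origin under it, wooden handle 170 mm towards its -x.
Things that resemble listed ones, but are neither listed nor needed, are in the scene too. What is shaped like the snapped but blue or green is not meant. What is shaped like the sound_b but orange or purple is not meant.

How it is judged:
By the outcome, as a careful person would: the job done as asked, in the order asked, and still so for the second after the job is handed in, while the arm keeps its last pose, push and grip.
It also fails if it takes over 56 s, if anything falls off the work surface, if the arm or the gripper's body presses on something with over 40 N, if the wrist force passes 120 N, or if a joint passes its speed limit or range.

### The arm

A 7-joint arm with a two-finger parallel gripper is mounted at the origin on the work surface. World frame = base frame: x ahead of the robot, y to its left, z up, the work surface at z = 0. Lengths are in m, angles in rad, forces in N, time in s.
With the tool pointing down it reaches from about 0.425 to 0.825 m from the base axis. Payload 3.6 kg.
Tool frame: the origin (TCP) lies at the very end of the fingers, on their centre line; the grasp point (between the pads) lies manip.pinch_z behind it (manip.pinch_z is the distance from the TCP to the grasp point, in m); z points along the fingers, x is the direction in which the jaws open and shut, and the axes are right-handed (so a half turn about z gives the same grasp; the last joint's range is limited). The gripper opens to 85 mm and grips with 20 to 120 N. Pads are 22 mm wide; open, the fingers measure 114 mm over their backs; the gripper's body (76 mm by 85 mm) begins 54 mm behind the grasp point. The pads swing forward as they close: fully open they stand 13 mm farther back than shut.
Start: joints at [1.312, 0.615, -0.013, 1.423, 0.008, 1.103, -0.04], TCP at [0.149, -0.633, 0.231] pointing down, gripper open.
Joint ranges: [-3.12, 3.12], [-0.3, 2.06], [-1.34, 1.32], [0.26, 2.42], [-1.36, 4.5], [0.01, 1.98], [-2.84, 2.84]. Speed limits (rad/s): [2.79, 2.79, 3.14, 3.14, 3.14, 3.14, 3.14].

### API

Orientations are given as a rotation vector (axis times angle).
In Python, from cell import monitor, cams, manip gives the robot as it stands. The module is installed in compiled form; this text tells all that it offers.
- The arm moves only by the tool play_rows, never from a script. Its arguments are lists of equal length, an entry for each row: "jaw": the closure, from 0 (fully open) to 1 (shut); "dp": the shift along the tool's x, y, z in m, a list of three; "roll": the turn about the tool's z in degrees. A call has exactly 10 rows; each row is the pose to reach, as a shift and turn from the pose measured when the call began, along the tool's axes at that moment; what a row does not reach only later rows make up. A row lasts 1/10 s, in which the tool goes at most 50 mm and 8.59 degrees, less where a joint would pass 70% of its speed; a pose out of reach is approached as far as the arm can. A call with a gripper value outside its range is refused whole. The fingers move at their own pace and stop on an object; "squeeze" is the grip in N (left out, the last holds). Time passes only in rows, so rows that repeat a pose let the fingers close, or fill a call up. It gives the time, the measured TCP pose, the force and the opening at its end, in the units of the state.
- monitor.read_state(): the state, without advancing time (a new reading comes with each control period).
- cams.get_image(name): name is "side" or "top" or "wrist"; returns the picture (420x560x3 uint8, red, green, blue); there is no depth.
- cams.camera_info(name): a dict with "camera_matrix" (3x3 intrinsics, pixels), "position" and "attitude" of the camera in the world; the wrist camera has in their place "T_tool_cam" (4x4, takes a point from camera to tool coordinates, whose origin is the TCP and whose axes are the tool frame's). Camera axes: x right, y down, z forward; pixel columns grow to the right and rows downward; lengths in m; the calibration is good to about 2 mm. A picture is of the moment at which its call begins: read the wrist's pose just before it. camera_info takes no time and is no camera call.
- manip.job_done(): hands the job in, once; it reports no verdict.
The state is a dict: "t": time; "qpos": joint angles; "joint_vel": joint speeds; "tau": joint torques, N m; "eef_pos": TCP position; "tcp_rot": TCP orientation; "ft_force": force on the tool from outside, world axes, zero at the start; "torque": the same for the moment, N m; "finger_gap": opening from 0.0 (shut) to 1.0 (fully open).
Only numpy, scipy, OpenCV 4.12 (cv2) and the standard library are available. Lean on these libraries where they do the work, as an engineer would, in place of code of your own. Each camera call takes 0.05 s, during which the arm holds its last target. There are 200 camera calls.

## Working session

There is one attempt and no reset: what is moved stays moved. The work goes in short steps, Python scripts to look and compute and a tool call to move; the robot and the scene stay as the last step left them, time stands still between calls to the robot, and variables do not carry over. Pictures are saved under pics/ and viewed, about 8 in all and at most 12, crops included, and the job is handed in when it is done.

Besides the shell and the picture viewer there is one more tool, called after "Emit:" as a command line: name --pt "numbers of a row" for each row, then --argument value for the rest. play_rows: Moves the arm, as the interface text tells. Its arguments: {"type":"object","properties":{"jaw":{"type":"array","items":{"type":"number"}},"dp":{"type":"array","items":{"type":"array","items":{"type":"number"}}},"roll":{"type":"array","items":{"type":"number"}},"squeeze":{"type":"number"}},"required":["jaw","dp","roll"]}

```bash
mkdir -p pics
python3 - <<'E'
from cell import monitor,cams,manip
import cv2
s=monitor.read_state();print(s);print(manip.pinch_z)
for n in["top","side","wrist"]:
    print(n,cams.camera_info(n))
    cv2.imwrite(f"pics/{n}0.png",cams.get_image(n)[:,:,::-1])
E
```

```text
{'t': 0.0, 'qpos': array([ 1.31251822,  0.61594133, -0.01261578,  1.42490656,  0.00810467,
        1.10339023, -0.04038758]), 'joint_vel': array([0.00071529, 0.00035417, 0.00070243, 0.0014134 , 0.00100156,
       0.00095164, 0.00062501]), 'tau': array([-3.30185212e-04, -4.69214559e+01,  2.58889943e-01, -1.71032739e+01,
        9.84510320e-03,  9.65724379e-03,  1.17722655e-05]), 'eef_pos': array([ 0.14914204, -0.63187186,  0.23012125]), 'tcp_rot': array([-2.46224635,  1.94859693,  0.0032358 ]), 'ft_force': array([-0.478476  ,  0.49720076, -0.01737723]), 'torque': array([ 0.03550062, -0.02350343, -0.03896704]), 'finger_gap': 1.0015363322471127}
0.0187
top {'camera_matrix': array([[460.76121949,   0.        , 289.4746915 ],
       [  0.        , 460.76121949, 209.39570496],
       [  0.        ,   0.        ,   1.        ]]), 'position': array([0.3101103 , 0.05010041, 1.33608951]), 'attitude': array([-2.10429513,  2.12934946, -0.16816978])}
side {'camera_matrix': array([[530.63584427,   0.        , 276.85727585],
       [  0.        , 530.63584427, 203.18745156],
       [  0.        ,   0.        ,   1.        ]]), 'position': array([-0.11853327,  0.67767679,  0.91658011]), 'attitude': array([-1.02649418,  2.41277992, -1.0565958 ])}
wrist {'camera_matrix': array([[315.18673243,   0.        , 279.02376245],
       [  0.        , 315.18673243, 205.99438875],
       [  0.        ,   0.        ,   1.        ]]), 'T_tool_cam': array([[ 9.99999950e-01,  2.11715206e-04,  2.36213228e-04,
         3.11060636e-04],
       [-2.70814978e-04,  9.57559486e-01,  2.88235593e-01,
        -7.39044801e-02],
       [-1.65164359e-04, -2.88235642e-01,  9.57559495e-01,
        -1.42314481e-01],
       [ 0.00000000e+00,  0.00000000e+00,  0.00000000e+00,
         1.00000000e+00]])}
```

View pics/top0.png

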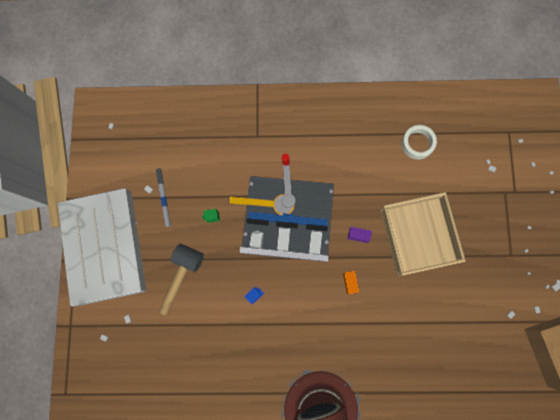

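View pics/side0.png

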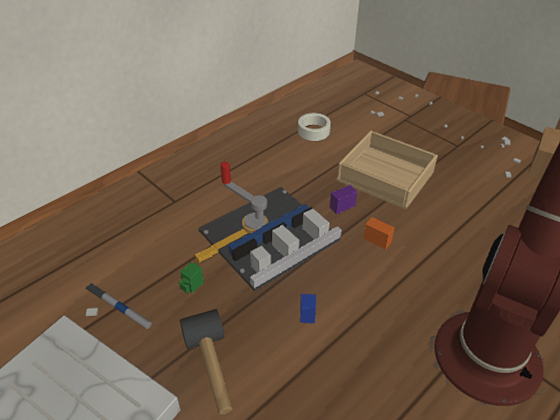

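The top view shows the jig around (288,220), with the snapped blank at the +y place (257,240). The lever handle is at (286,159) and the crate at (423,234). The bystanders are away from the work. Next I'll enlarge the jig and crate for pixel measurements.

```bash
cat > h.py <<'E'
import numpy as np
from scipy.spatial.transform import Rotation as R
from cell import monitor,cams,manip
def cam(n):
    c=cams.camera_info(n)
    if n=="wrist":
        s=monitor.read_state();Rt=R.from_rotvec(s['tcp_rot']).as_matrix();T=c['T_tool_cam']
        return c['camera_matrix'],Rt@T[:3,:3],s['eef_pos']+Rt@T[:3,3]
    return c['camera_matrix'],R.from_rotvec(c['attitude']).as_matrix(),c['position']
def unproj(C,uv,z):
    K,A,p=C;d=A@np.linalg.solve(K,[uv[0],uv[1],1]);return p+d*(z-p[2])/d[2]
def proj(C,X):
    K,A,p=C;q=K@(A.T@(np.asarray(X)-p));return q[:2]/q[2]
E
python3 - <<'E'
import cv2
from h import *
im=cv2.imread("pics/top0.png")[145:275,225:345]
cv2.imwrite("pics/c1.png",cv2.resize(im,None,fx=4.6,fy=4.6,interpolation=cv2.INTER_CUBIC))
C=cam("top")
for n,uv,z in[("handle",(286,158),.136),("tabend",(230.5,200.5),.012),("crate1",(382,208),.06),("c2",(448,194),.06),("c3",(465,261),.06),("c4",(399,275),.06)]:print(n,unproj(C,uv,z).round(4))
E
```

```text
handle [0.6707 0.0836 0.136 ]
tabend [0.581  0.2514 0.012 ]
crate1 [ 0.5436 -0.1824  0.06  ]
c2 [ 0.581  -0.3688  0.06  ]
c3 [ 0.393  -0.4017  0.06  ]
c4 [ 0.357  -0.2201  0.06  ]
```

View pics/c1.png

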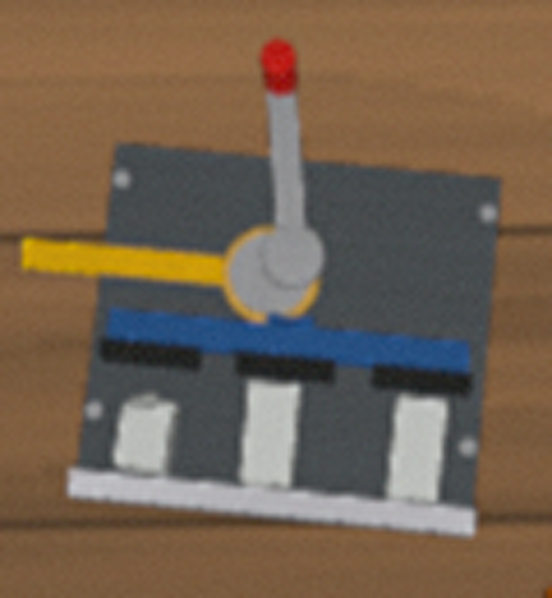

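```bash
cat > fit.py <<'E'
from h import *
from scipy.optimize import least_squares
C=cam("top")
f=lambda u,v:np.array([225+u/4.6-.5*(1-1/4.6),145+v/4.6-.5*(1-1/4.6)])
r=.110
P=[((.115,.125,.012),(118,143)),((.115,-.125,.012),(500,178)),((-.100,.125,.037),(70,468)),((-.100,-.125,.037),(476,510)),((.037,.176,.013),(22,253)),
 ((.037+r*np.cos(.171),r*np.sin(.171),.136),(278,53)),((.037,0,.09),(292,257))]
def W(p,X):
    c,s=np.cos(p[2]),np.sin(p[2]);return np.array([p[0]+c*X[0]-s*X[1],p[1]+s*X[0]+c*X[1],X[2]])
def e(p):return np.concatenate([proj(C,W(p,X))-f(*uv) for X,uv in P[:6]])
s=least_squares(e,[.55,.08,0],loss='soft_l1');J=s.x
print("jig",J.round(4));print(e(J).round(1))
def toj(w):
    c,s=np.cos(J[2]),np.sin(J[2]);d=w[:2]-J[:2];return np.array([c*d[0]+s*d[1],-s*d[0]+c*d[1]])
E
python3 - <<'E'
from fit import *
print("pivot hub jig",toj(unproj(C,f(292,257),.085)))
for X in[(.037,0,.081),(.037+r*np.cos(.171),r*np.sin(.171),.11),(.037,.11,.11)]:print(W(J,X).round(4),np.hypot(*W(J,X)[:2]).round(3))
# blank tops corners (z=.062)
for n,q in dict(snap=[(122,403),(176,405),(167,470),(115,467)],mid=[(248,380),(300,383),(293,487),(241,483)],right=[(396,397),(447,400),(438,502),(388,499)]).items():
    w=[unproj(C,f(*k),.062) for k in q];print(n,[toj(k).round(4).tolist() for k in w],np.mean(w,0).round(4))
E
```

```text
jig [ 0.528   0.0838 -0.1111]
[-0.5 -0.3  0.5 -0.   0.1  0.2 -0.1 -0.2  0.  -0.2 -0.   0.5]
pivot hub jig [0.03601606 0.00050154]
[0.5647 0.0797 0.081 ] 0.57
[0.6745 0.0862 0.11  ] 0.68
[0.5769 0.189  0.11  ] 0.607
snap [[-0.0593, 0.0951], [-0.0573, 0.0623], [-0.0971, 0.0633], [-0.0984, 0.0948]] [0.4592 0.1708 0.062 ]
mid [[-0.0378, 0.0204], [-0.0365, -0.0112], [-0.0997, -0.0134], [-0.1004, 0.018]] [0.4601 0.0948 0.062 ]
right [[-0.0393, -0.0699], [-0.0381, -0.1008], [-0.1001, -0.1009], [-0.1012, -0.0709]] [0.4492 0.0064 0.062 ]
```

```bash
cat >> h.py <<'E'
def go(pos,yaw=None):
    "shift/roll from present pose to TCP pos with tool x along world yaw (mod pi)"
    s=monitor.read_state();M=R.from_rotvec(s['tcp_rot']).as_matrix()
    dp=M.T@(np.asarray(pos)-s['eef_pos']);y0=np.arctan2(M[1,0],M[0,0]);roll=0
    if yaw is not None: roll=-np.degrees((yaw-y0+np.pi/2)%np.pi-np.pi/2)
    print("t %.2f pos"%s['t'],s['eef_pos'].round(4),"yaw %.3f"%y0,"tilt",M[:,2].round(3),"q",s['qpos'].round(2),"F",s['ft_force'].round(1),"gap %.3f"%s['finger_gap'],"\n dp",dp.round(4),"roll %.2f"%roll)
    return dp,roll
E
python3 - <<'E'
from fit import *
w=W(J,(-.080,.079,.045));print(w)
go((.50,-.25,.23),J[2]+np.pi/2)
go((w[0],w[1],.16),J[2]+np.pi/2)
E
```

```text
jig [ 0.528   0.0838 -0.1111]
[-0.5 -0.3  0.5 -0.   0.1  0.2 -0.1 -0.2  0.  -0.2 -0.   0.5]
[0.45721906 0.17115669 0.045     ]
t 0.15 pos [ 0.1492 -0.632   0.2304] yaw -1.339 tilt [-0.     0.002 -1.   ] q [ 1.31  0.62 -0.01  1.42  0.01  1.1  -0.04] F [-0.3 -1.1  0.1] gap 0.998 
 dp [-0.2912 -0.4292  0.001 ] roll 19.65
t 0.15 pos [ 0.1492 -0.632   0.2304] yaw -1.339 tilt [-0.     0.002 -1.   ] q [ 1.31  0.62 -0.01  1.42  0.01  1.1  -0.04] F [-0.3 -1.1  0.1] gap 0.998 
 dp [-0.7108 -0.4843  0.0718] roll 19.65
```

Emit:
play_rows --jaw '[0, 0, 0, 0, 0, 0, 0, 0.2, 0.2, 0.2]' --pt "-0.02 -0.03 0" --pt "-0.05 -0.07 0" --pt "-0.08 -0.11 0" --pt "-0.11 -0.15 0" --pt "-0.14 -0.19 0" --pt "-0.17 -0.235 0" --pt "-0.2 -0.28 0" --pt "-0.23 -0.325 0" --pt "-0.26 -0.37 0" --pt "-0.29 -0.41 0" --roll '[2, 4, 6, 8, 10, 12, 14, 16, 18, 19.6]' --squeeze 50

```text
t: 1.15
eef_pos: [0.4721, -0.2664, 0.2309]
tcp_rot: [-2.094, 2.341, 0.003]
ft_force: [0.4, -0.3, 0.6]
finger_gap: 0.799
```

Run:
```python
from fit import *
w=W(J,(-.080,.079,.045))
go((w[0],w[1],.16),J[2]+np.pi/2)
```

```text
jig [ 0.528   0.0838 -0.1111]
[-0.5 -0.3  0.5 -0.   0.1  0.2 -0.1 -0.2  0.  -0.2 -0.   0.5]
t 1.15 pos [ 0.4721 -0.2664  0.2309] yaw -1.682 tilt [-0.     0.002 -1.   ] q [ 0.46  0.45  0.02  1.74 -0.01  0.96 -1.2 ] F [ 0.4 -0.3  0.6] gap 0.799 
 dp [-0.433   0.0635  0.0716] roll -0.03
```

Emit:
play_rows --jaw '[0.2, 0.2, 0.2, 0.2, 0.2, 0.2, 0.2, 0.2, 0.2, 0.2]' --pt "-0.03 0.003 0" --pt "-0.08 0.008 0" --pt "-0.13 0.015 0" --pt "-0.18 0.025 0" --pt "-0.23 0.035 0" --pt "-0.28 0.045 0" --pt "-0.33 0.055 0" --pt "-0.38 0.06 0" --pt "-0.42 0.0635 0" --pt "-0.433 0.0635 0.02" --roll '[0, 0, 0, 0, 0, 0, 0, 0, 0, 0]'

```text
t: 2.15
eef_pos: [0.458, 0.1786, 0.2136]
tcp_rot: [-2.098, 2.325, 0.004]
ft_force: [1.2, -1.3, -0.2]
finger_gap: 0.801
```

Run:
```python
from fit import *
import cv2
w=W(J,(-.080,.079,.045))
go((w[0],w[1],.026),J[2]+np.pi/2)
C=cam("wrist");im=cams.get_image("wrist")[:,:,::-1].copy()
cv2.imwrite("pics/w1.png",im)
print([proj(C,W(J,X)).round(1) for X in[(-.098,.064,.062),(-.098,.094,.062),(-.062,.094,.062),(-.062,.064,.062)]])
```

```text
jig [ 0.528   0.0838 -0.1111]
[-0.5 -0.3  0.5 -0.   0.1  0.2 -0.1 -0.2  0.  -0.2 -0.   0.5]
t 2.15 pos [0.458  0.1786 0.2136] yaw -1.673 tilt [ 0.005  0.008 -1.   ] q [-0.35  0.39 -0.09  1.9   0.04  0.85 -2.13] F [ 1.2 -1.3 -0.2] gap 0.801 
 dp [0.0091 0.0008 0.1875] roll 0.50
[array([303. , 210.3]), array([272.3, 210. ]), array([272.4, 173.6]), array([304.2, 173.9])]
```

View pics/w1.png

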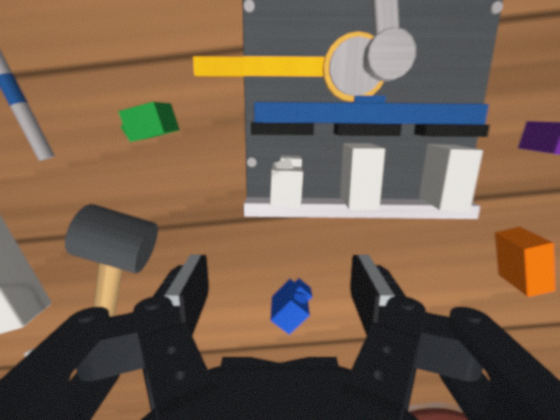

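Emit:
play_rows --jaw '[0.2, 0.2, 0.2, 0.2, 0.2, 0.2, 0.2, 0.2, 0.2, 0.2]' --pt "0.009 0.001 0.02" --pt "0.009 0.001 0.05" --pt "0.009 0.001 0.08" --pt "0.009 0.001 0.1" --pt "0.009 0.001 0.11" --pt "0.009 0.001 0.115" --pt "0.009 0.001 0.115" --pt "0.009 0.001 0.115" --pt "0.009 0.001 0.115" --pt "0.009 0.001 0.115" --roll '[0.5, 0.5, 0.5, 0.5, 0.5, 0.5, 0.5, 0.5, 0.5, 0.5]'

```text
t: 3.2
eef_pos: [0.4536, 0.169, 0.0949]
tcp_rot: [-2.093, 2.34, 0.008]
ft_force: [0.2, 0.3, -0.5]
finger_gap: 0.799
```

Run:
```python
from fit import *
import cv2
w=W(J,(-.080,.079,.045))
go((w[0],w[1],.026),J[2]+np.pi/2)
C=cam("wrist");im=cams.get_image("wrist")[:,:,::-1].copy()
for X in[(-.098,.064,.062),(-.098,.094,.062),(-.062,.094,.062),(-.062,.064,.062),(-.1,.125,.037)]:cv2.circle(im,proj(C,W(J,X)).round().astype(int).tolist(),2,(0,0,255),-1)
cv2.imwrite("pics/w2.png",im)
```

```text
jig [ 0.528   0.0838 -0.1111]
[-0.5 -0.3  0.5 -0.   0.1  0.2 -0.1 -0.2  0.  -0.2 -0.   0.5]
t 3.20 pos [0.4536 0.169  0.0949] yaw -1.682 tilt [-0.002  0.005 -1.   ] q [-0.35  0.56 -0.07  2.04  0.07  0.54 -2.15] F [ 0.2  0.3 -0.5] gap 0.799 
 dp [-0.0022 -0.0035  0.0689] roll 0.01
```

View pics/w2.png

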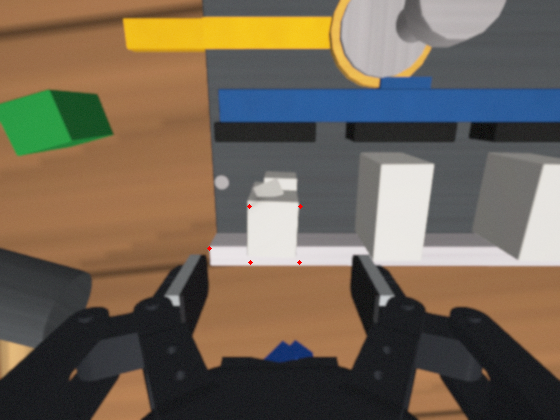

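Emit:
play_rows --jaw '[0.2, 0.2, 0.2, 0.2, 0.2, 0.2, 0.2, 0.2, 0.2, 0.2]' --pt "-0.002 -0.0035 0.01" --pt "-0.002 -0.0035 0.02" --pt "-0.002 -0.0035 0.03" --pt "-0.002 -0.0035 0.04" --pt "-0.002 -0.0035 0.05" --pt "-0.002 -0.0035 0.06" --pt "-0.002 -0.0035 0.067" --pt "-0.002 -0.0035 0.069" --pt "-0.002 -0.0035 0.069" --pt "-0.002 -0.0035 0.069" --roll '[0, 0, 0, 0, 0, 0, 0, 0, 0, 0]'

```text
t: 4.25
eef_pos: [0.4573, 0.171, 0.026]
tcp_rot: [-2.093, 2.339, 0.007]
ft_force: [0.5, -0.5, -0.1]
finger_gap: 0.801
```

Emit:
play_rows --jaw '[0.4, 0.6, 0.8, 0.9, 0.9, 0.9, 0.9, 0.9, 0.9, 0.9]' --pt "0 0 0" --pt "0 0 0" --pt "0 0 0" --pt "0 0 0" --pt "0 0 0" --pt "0 0 0" --pt "0 0 0" --pt "0 0 0" --pt "0 0 0" --pt "0 0 0" --roll '[0, 0, 0, 0, 0, 0, 0, 0, 0, 0]' --squeeze 50

```text
t: 5.25
eef_pos: [0.4576, 0.1712, 0.0265]
tcp_rot: [-2.093, 2.339, 0.007]
ft_force: [-1.2, -0.2, 5.4]
finger_gap: 0.345
```

Emit:
play_rows --jaw '[0.9, 0.9, 0.9, 0.9, 0.9, 0.9, 0.9, 0.9, 0.9, 0.9]' --pt "0 0 -0.01" --pt "0 0 -0.03" --pt "0 0 -0.05" --pt "0 0 -0.075" --pt "0 0 -0.1" --pt "0 0 -0.125" --pt "0 0 -0.15" --pt "0 0 -0.16" --pt "0 0 -0.165" --pt "0 0 -0.165" --roll '[0, 0, 0, 0, 0, 0, 0, 0, 0, 0]'

```text
t: 6.25
eef_pos: [0.4574, 0.1701, 0.1913]
tcp_rot: [-2.093, 2.339, 0.007]
ft_force: [0.6, 0.2, -1.1]
finger_gap: 0.343
```

Run:
```python
from h import *
c=np.array([.4687,-.2933])
go((c[0],c[1],.19),-.19-np.pi/2)
```

```text
t 6.25 pos [0.4574 0.1701 0.1913] yaw -1.682 tilt [-0.001  0.005 -1.   ] q [-0.33  0.42 -0.09  1.93  0.04  0.79 -2.13] F [ 0.6  0.2 -1.1] gap 0.343 
 dp [ 0.4593 -0.0626 -0.0012] roll 4.53
```

Emit:
play_rows --jaw '[0.9, 0.9, 0.9, 0.9, 0.9, 0.9, 0.9, 0.9, 0.9, 0.9]' --pt "0.025 -0.005 0" --pt "0.07 -0.02 0" --pt "0.12 -0.035 0" --pt "0.17 -0.05 0" --pt "0.22 -0.06 0" --pt "0.27 -0.065 0" --pt "0.32 -0.065 0" --pt "0.37 -0.063 0" --pt "0.415 -0.063 0" --pt "0.445 -0.063 0" --roll '[0, 0, 1, 2, 3, 4, 4.5, 4.5, 4.5, 4.5]'

```text
t: 7.25
eef_pos: [0.468, -0.2839, 0.1871]
tcp_rot: [1.994, -2.426, -0.01]
ft_force: [0.4, 0.3, -1.8]
finger_gap: 0.346
```

Run:
```python
from h import *
go((.4687,-.2933,.026),-.19-np.pi/2)
```

```text
t 7.25 pos [ 0.468  -0.2839  0.1871] yaw -1.766 tilt [-0.005  0.004 -1.   ] q [ 0.52  0.51 -0.02  1.78  0.01  0.86 -1.27] F [ 0.4  0.3 -1.8] gap 0.346 
 dp [ 0.0096 -0.0034  0.161 ] roll -0.29
```

Emit:
play_rows --jaw '[0.9, 0.9, 0.9, 0.9, 0.9, 0.9, 0.9, 0.9, 0.9, 0.9]' --pt "0.009 -0.003 0.015" --pt "0.009 -0.003 0.04" --pt "0.009 -0.003 0.07" --pt "0.009 -0.003 0.1" --pt "0.009 -0.003 0.125" --pt "0.009 -0.003 0.14" --pt "0.009 -0.003 0.15" --pt "0.009 -0.003 0.157" --pt "0.009 -0.003 0.161" --pt "0.009 -0.003 0.161" --roll '[0, 0, 0, 0, 0, 0, 0, 0, 0, 0]'

```text
t: 8.25
eef_pos: [0.4684, -0.2927, 0.0258]
tcp_rot: [1.994, -2.426, -0.01]
ft_force: [1.3, 0.7, -1.3]
finger_gap: 0.343
```

Emit:
play_rows --jaw '[0.9, 0.9, 0.7, 0.5, 0.4, 0.3, 0.3, 0.3, 0.3, 0.3]' --pt "0 0 0.002" --pt "0 0 0.002" --pt "0 0 0.002" --pt "0 0 0.002" --pt "0 0 0.002" --pt "0 0 0.002" --pt "0 0 0.002" --pt "0 0 0.002" --pt "0 0 0.002" --pt "0 0 0.002" --roll '[0, 0, 0, 0, 0, 0, 0, 0, 0, 0]'

```text
t: 9.25
eef_pos: [0.4684, -0.2927, 0.0238]
tcp_rot: [1.994, -2.426, -0.01]
ft_force: [-0.1, -0.3, -0.1]
finger_gap: 0.698
```

Emit:
play_rows --jaw '[0.3, 0.3, 0.3, 0.3, 0.3, 0.3, 0.3, 0.3, 0.3, 0.3]' --pt "0 0 -0.01" --pt "0 0 -0.03" --pt "0 0 -0.055" --pt "0 0 -0.085" --pt "0 0 -0.12" --pt "0 0 -0.155" --pt "0 0 -0.18" --pt "0 0 -0.195" --pt "0 0 -0.2" --pt "0 0 -0.2" --roll '[0, 0, 0, 0, 0, 0, 0, 0, 0, 0]'

```text
t: 10.25
eef_pos: [0.4695, -0.2936, 0.2246]
tcp_rot: [1.994, -2.427, -0.008]
ft_force: [0.2, 1.1, -0.4]
finger_gap: 0.702
```

Run:
```python
from fit import *
import cv2
h=W(J,(.037+r*np.cos(.171),r*np.sin(.171),.11))
print(h);go((h[0],h[1],.20),J[2]+.171-np.pi/2)
a=cams.get_image("wrist");b=cams.get_image("top")[120:300,200:480]
b=cv2.resize(b,(560,360),interpolation=cv2.INTER_CUBIC)
cv2.imwrite("pics/w3.png",a[:,:,::-1]);cv2.imwrite("pics/m3.png",np.vstack([cv2.resize(a,(320,240)),cv2.resize(b,(320,206))]).copy()[:,:,::-1]);cv2.imwrite("pics/t3.png",b[:,:,::-1])
```

```text
jig [ 0.528   0.0838 -0.1111]
[-0.5 -0.3  0.5 -0.   0.1  0.2 -0.1 -0.2  0.  -0.2 -0.   0.5]
[0.67453754 0.08624646 0.11      ]
t 10.25 pos [ 0.4695 -0.2936  0.2246] yaw -1.766 tilt [-0.004  0.004 -1.   ] q [ 0.53  0.47 -0.02  1.71  0.01  0.96 -1.26] F [ 0.2  1.1 -0.4] gap 0.702 
 dp [-0.4123 -0.1276  0.0252] roll -14.61
```

View pics/m3.png

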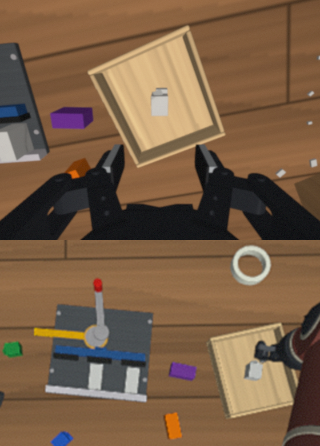

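The snapped blank stands in the crate (wrist view at about (160,100)), and the two sound blanks are still in the jig. Next is the handle.

Emit:
play_rows --jaw '[0.3, 0.3, 0.3, 0.3, 0.3, 0.3, 0.3, 0.3, 0.3, 0.3]' --pt "-0.025 -0.008 0" --pt "-0.07 -0.022 0" --pt "-0.115 -0.036 0" --pt "-0.16 -0.05 0" --pt "-0.205 -0.064 0" --pt "-0.25 -0.078 0" --pt "-0.295 -0.092 0" --pt "-0.34 -0.105 0" --pt "-0.38 -0.118 0" --pt "-0.405 -0.127 0.01" --roll '[-1.5, -3, -4.5, -6, -7.5, -9, -10.5, -12, -13.5, -14.6]'

```text
t: 11.35
eef_pos: [0.6727, 0.0849, 0.2129]
tcp_rot: [-2.292, 2.146, 0.016]
ft_force: [0.0, 0.3, 0.2]
finger_gap: 0.698
```

Run:
```python
from fit import *
h=W(J,(.037+r*np.cos(.171),r*np.sin(.171),.11))
go((h[0],h[1],.165),J[2]+.171-np.pi/2)
```

```text
jig [ 0.528   0.0838 -0.1111]
[-0.5 -0.3  0.5 -0.   0.1  0.2 -0.1 -0.2  0.  -0.2 -0.   0.5]
t 11.35 pos [0.6727 0.0849 0.2129] yaw -1.505 tilt [-0.006  0.008 -1.   ] q [-0.09  0.68 -0.11  1.35  0.07  1.12 -1.72] F [0.  0.3 0.2] gap 0.698 
 dp [-0.0008 -0.0022  0.0479] roll 0.32
```

Emit:
play_rows --jaw '[0.3, 0.3, 0.3, 0.3, 0.3, 0.3, 0.3, 0.3, 0.3, 0.3]' --pt "-0.001 -0.002 0.01" --pt "-0.001 -0.002 0.025" --pt "-0.001 -0.002 0.04" --pt "-0.001 -0.002 0.055" --pt "-0.001 -0.002 0.07" --pt "-0.001 -0.002 0.085" --pt "-0.001 -0.002 0.1" --pt "-0.001 -0.002 0.112" --pt "-0.001 -0.002 0.12" --pt "-0.001 -0.002 0.12" --roll '[0.3, 0.3, 0.3, 0.3, 0.3, 0.3, 0.3, 0.3, 0.3, 0.3]'

```text
t: 12.35
eef_pos: [0.673, 0.0868, 0.0913]
tcp_rot: [2.287, -2.153, -0.019]
ft_force: [0.2, 0.8, -1.0]
finger_gap: 0.699
```

Run:
```python
from fit import *
import cv2
h=W(J,(.037+r*np.cos(.171),r*np.sin(.171),.11))
go((h[0],h[1],.093),J[2]+.171-np.pi/2)
cv2.imwrite("pics/w4.png",cams.get_image("wrist")[:,:,::-1])
```

```text
jig [ 0.528   0.0838 -0.1111]
[-0.5 -0.3  0.5 -0.   0.1  0.2 -0.1 -0.2  0.  -0.2 -0.   0.5]
t 12.35 pos [0.673  0.0868 0.0913] yaw -1.511 tilt [-0.009  0.008 -1.   ] q [-0.1   0.81 -0.1   1.47  0.08  0.88 -1.73] F [ 0.2  0.8 -1. ] gap 0.699 
 dp [ 0.0006 -0.0015 -0.0017] roll 0.01
```

View pics/w4.png

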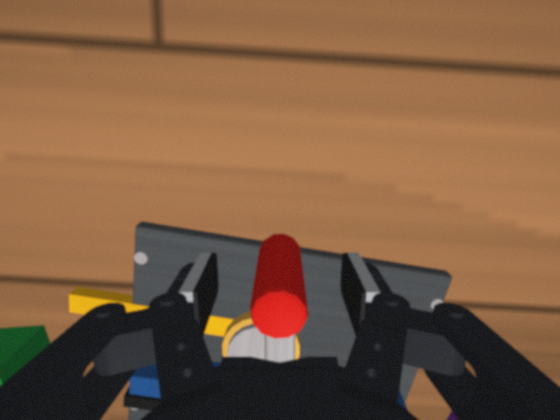

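The handle is centred between the pads (pin at about (278,285), pads at 205 and 352). Closing on it now.

Emit:
play_rows --jaw '[0.5, 0.7, 0.9, 1, 1, 1, 1, 1, 1, 1]' --pt "0 -0.001 -0.001" --pt "0 -0.001 -0.001" --pt "0 -0.001 -0.001" --pt "0 -0.001 -0.001" --pt "0 -0.001 -0.001" --pt "0 -0.001 -0.001" --pt "0 -0.001 -0.001" --pt "0 -0.001 -0.001" --pt "0 -0.001 -0.001" --pt "0 -0.001 -0.001" --roll '[0, 0, 0, 0, 0, 0, 0, 0, 0, 0]' --squeeze 60

```text
t: 13.4
eef_pos: [0.6754, 0.0868, 0.0944]
tcp_rot: [-2.286, 2.152, 0.015]
ft_force: [0.1, -0.3, 4.9]
finger_gap: 0.239
```

Emit:
play_rows --jaw '[1, 1, 1, 1, 1, 1, 1, 1, 1, 1]' --pt "-0.0077 0.0003 0" --pt "-0.0154 0.0011 0" --pt "-0.0229 0.0024 0" --pt "-0.0304 0.0043 0" --pt "-0.0377 0.0067 0" --pt "-0.0449 0.0096 0" --pt "-0.0518 0.0129 0" --pt "-0.0584 0.0168 0" --pt "-0.0648 0.0211 0" --pt "-0.0709 0.0259 0" --roll '[-4, -8, -12, -16, -20, -24, -28, -32, -36, -40]'

```text
t: 14.4
eef_pos: [0.6466, 0.1546, 0.0946]
tcp_rot: [-2.883, 1.237, 0.008]
ft_force: [3.3, -1.2, -1.4]
finger_gap: 0.241
```

```bash
cat > arc.py <<'E'
from fit import *
s=monitor.read_state();t=toj(s['eef_pos'])-[.037,0];print("lever ang",np.arctan2(t[1],t[0])-.171,"r",np.hypot(*t))
go(W(J,(.037,.11,s['eef_pos'][2])),J[2])
M=R.from_rotvec(s['tcp_rot']).as_matrix()
a0=np.arctan2(t[1],t[0])
for k in range(1,11):
    a=a0+(np.pi/2-a0)*min(k/9,1);X=W(J,(.037+.11*np.cos(a),.11*np.sin(a),s['eef_pos'][2]));print((M.T@(X-s['eef_pos'])).round(4))
E
python3 arc.py
```

```text
jig [ 0.528   0.0838 -0.1111]
[-0.5 -0.3  0.5 -0.   0.1  0.2 -0.1 -0.2  0.  -0.2 -0.   0.5]
lever ang 0.6815428314648808 r 0.11093399157397112
t 14.40 pos [0.6466 0.1546 0.0946] yaw -0.811 tilt [-0.003  0.006 -1.   ] q [-0.11  0.79 -0.28  1.51  0.25  0.87 -1.28] F [ 3.3 -1.2 -1.4] gap 0.241 
 dp [-0.0729  0.0268  0.0004] roll -40.09
[-0.0088  0.0011  0.0001]
[-0.0175  0.002   0.0001]
[-0.0262  0.0036  0.0002]
[-0.0346  0.0058  0.0002]
[-0.0429  0.0088  0.0003]
[-0.0509  0.0124  0.0003]
[-0.0586  0.0166  0.0003]
[-0.066   0.0214  0.0004]
[-0.0729  0.0268  0.0004]
[-0.0729  0.0268  0.0004]
```

Emit:
play_rows --jaw '[1, 1, 1, 1, 1, 1, 1, 1, 1, 1]' --pt "-0.0088 0.0007 0" --pt "-0.0175 0.0016 0" --pt "-0.0262 0.0032 0" --pt "-0.0346 0.0054 0" --pt "-0.0429 0.0083 0" --pt "-0.0509 0.012 0" --pt "-0.0586 0.0162 0" --pt "-0.066 0.021 0" --pt "-0.073 0.0265 0" --pt "-0.073 0.0265 0" --roll '[-4.5, -9, -13.5, -18, -22.5, -27, -31.5, -36, -40, -40]'

```text
t: 15.4
eef_pos: [0.5774, 0.1894, 0.0946]
tcp_rot: [-3.13, 0.176, 0.003]
ft_force: [4.6, 1.0, -3.5]
finger_gap: 0.24
```

```bash
python3 arc.py | head -5
python3 - <<'E'
from fit import *
import cv2
a=cams.get_image("wrist");b=cams.get_image("top")[145:275,225:345];c=cams.get_image("side")[150:300,180:360]
cv2.imwrite("pics/m5.png",np.hstack([cv2.resize(b,(380,412),interpolation=2),cv2.resize(c,(420,412)[:2],interpolation=2)])[:,:,::-1])
E
```

```text
jig [ 0.528   0.0838 -0.1111]
[-0.5 -0.3  0.5 -0.   0.1  0.2 -0.1 -0.2  0.  -0.2 -0.   0.5]
lever ang 1.3959358815768168 r 0.1104132612149725
t 15.40 pos [0.5774 0.1894 0.0946] yaw -0.112 tilt [-0.002  0.007 -1.   ] q [-0.07  0.75 -0.47  1.69  0.43  0.81 -0.84] F [ 4.6  1.  -3.5] gap 0.240 
 dp [-0.0004  0.0004 -0.    ] roll -0.05
jig [ 0.528   0.0838 -0.1111]
[-0.5 -0.3  0.5 -0.   0.1  0.2 -0.1 -0.2  0.  -0.2 -0.   0.5]
```

View pics/m5.png

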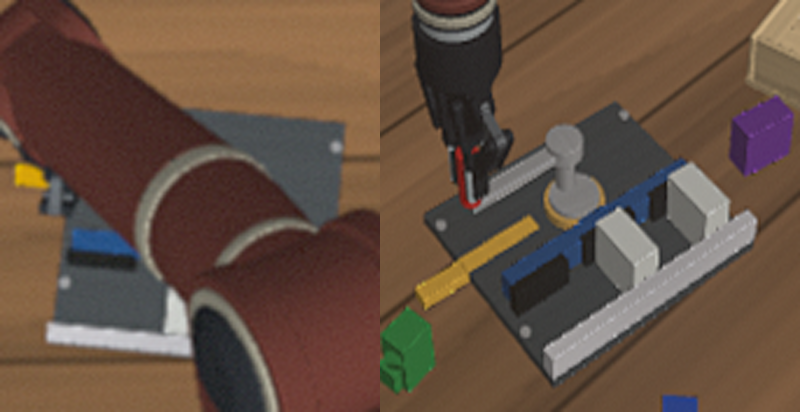

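Run:
```python
from fit import *
import cv2
n="side";im=cams.get_image(n)[:,:,::-1].copy();C=cam(n);S=4
o=np.array([180,150]);c=cv2.resize(im[150:300,180:360],None,fx=S,fy=S,interpolation=2)
g=lambda X:tuple(((proj(C,W(J,X))-o+.5)*S).round().astype(int).tolist())
for s in(-.009,.009):cv2.line(c,g((.037+s,.02,.082)),g((.037+s,.1,.082)),(0,255,0),1)
for s in(-.011,.011):cv2.line(c,g((.037+s,.11,.082)),g((.037+s,.11,.136)),(255,255,0),1)
cv2.line(c,g((.037,.03,.013)),g((.037,.176,.013)),(255,0,255),1)
cv2.imwrite("pics/s6.png",c)
```

```text
jig [ 0.528   0.0838 -0.1111]
[-0.5 -0.3  0.5 -0.   0.1  0.2 -0.1 -0.2  0.  -0.2 -0.   0.5]
```

View pics/s6.png

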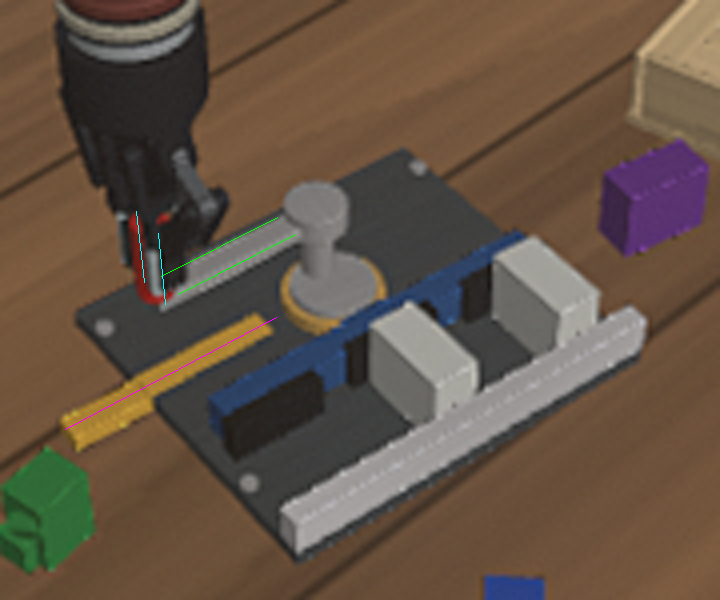

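```bash
python3 arc.py | sed -n 3,5p; python3 -c "
from cell import manip,monitor
print(manip.job_done());s=monitor.read_state();print(s['t'],s['eef_pos'],s['ft_force'],s['finger_gap'])"
```

```text
lever ang 1.3897949345629048 r 0.11041481649381592
t 15.60 pos [0.5781 0.1893 0.0946] yaw -0.114 tilt [-0.001  0.007 -1.   ] q [-0.07  0.75 -0.46  1.69  0.42  0.81 -0.84] F [ 3.7  1.3 -4.4] gap 0.243 
 dp [-0.0011  0.0004 -0.    ] roll -0.17
the job is handed in; nothing more can be done
None
the job is handed in; nothing more can be done
```

I put the snapped blank (the +y place) in the scrap crate, left both sound blanks in the jig, and swung the cam lever to its mark. I handed in at about 15.6 s with the gripper still holding the lever.

- **Blank in crate:** the wrist picture after release shows it standing upright in the middle of the crate.
- **Lever position:** my last reading put it at 1.39 rad against the 1.40 target, down slightly from 1.396 a moment earlier. That angle depends on my camera fit of the jig and is good to about 0.02 rad.
- **Hold:** the grip was firm on the handle, and the wrist read about 4 N sideways, which matches the spring.
- **Jaw and blanks:** the side picture shows the lever parallel to the yellow stripe. The pads look closed on both sound blanks, with the blanks against the fence.
- **Disagreement:** in the side picture the whole overlay sat about 1 to 2 pixels off, the same way for lever and stripe. I took that as camera calibration error.
- **Bystanders:** I never went near the tape, chisel or mallet, but I did not check their positions again at the end.

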